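# Screw the tail cap back on the leaning torch

## Task

The grey torch clipped head-down in the leaning plywood holder has lost its tail cap, which stands on the bench. Set the ribbed cap squarely on the torch's open end, turn it backwards (anticlockwise, looking onto the cap) until its thread drops into place, then screw it down clockwise until it is fully home, flush against the torch's barrel, and let go. Leave all the other things where they are.

Things in the scene. Friction and masses are not known exactly. Their poses are not given: they have to be found in the camera images.
- cap: The torch's tail cap: a straight grey round cap, 53 mm in diameter, 46 mm tall, about 70 g, with fine dark upright ribs all round and a small black disc on top; it stands open side down on the bench among other round things. Grip it anywhere on its round side. Origin: centre of its open underside (the mouth); z runs up its axis. The lower 24 mm is a hollow skirt of 46 mm bore.
- cap_top (a point): Centre of the cap's closed top, 46 mm above its mouth.
- cap_lugs (a point): Point on the cap's axis 8 mm above its mouth, level with the undersides of three small lugs inside the skirt (120 degrees apart, 3 mm tall). Which way the lugs lie is not given. Turned anticlockwise (looking onto the cap; positive about the torch's z) under some 5 N they drop into gaps of the torch's thread; turned clockwise then, they draw the cap down.
- torch: The grey torch: round barrel 53 mm in diameter, immovable, head down in the holder, its open tail up and leaning 30 degrees from vertical. Origin: centre of the flat shoulder at the tail end of the barrel, on which the cap's mouth rests when fully home; z runs along the axis, out of the tail, up and roughly towards the robot. x and y do not tell where the thread starts (random, not measured).
- spigot_tip (a point): Top centre of the threaded spigot that stands out of the barrel, 22 mm above the shoulder: core 34 mm in diameter, tapered to 28 mm at the tip, threads 41.6 mm across outside. The cap's skirt goes over it with about 2 mm of play all round. Mouth height of the cap over the shoulder after setting it down: about 9 mm (11.5 mm with lugs on the teeth, 3 to 5 mm if they happen to find the gaps).
- thread_top (a point): Point on the axis 17 mm above the shoulder, level with the flat tops of the three threads. Three 32 degree gaps part them; a 2.5 mm tooth at each gap blocks clockwise entry. Anticlockwise by up to 110 degrees (from 11.5 mm: after a false drop to 9 mm, up to 130): drop to 3 to 5 mm, then blocked. Clockwise 60 to 100 degrees from there: down to 0, tight; friction then holds the cap.
- holder: The leaning plywood holder of the torch, fixed on the ledge (ledge top 30 mm above the bench), footprint 150 x 100 mm, two props and a clip round the barrel 30 to 80 mm below the shoulder. Origin: centre of its underside; its -x axis points the way that the torch leans.
- jar_lid: A flat steel jar lid, 72 mm in diameter, 14 mm tall, lying on the bench. Origin: centre of its underside. Not to be moved.
- tin: A small round aluminium tin with a steel lid, 62 mm in diameter, 25 mm tall, smooth, on the bench. Origin: centre of its underside. Not to be moved.
- jar: A glass jar, 76 mm in diameter, 100 mm tall, standing on the ledge. Origin: centre of its underside. Not to be moved.
- mug: A steel mug, 82 mm in diameter, 85 mm tall, on the ledge. Origin: centre of its underside; handle at +y. Not to be moved.
- hairbrush: A pink plastic hairbrush, 200 mm long, 56 mm wide, 30 mm high, lying bristles down on the bench. Origin: on the bench under the middle of its length, head towards +x of its own frame. Not to be moved.
- cell: A spare battery cell, 33 mm in diameter, 58 mm tall, standing upright on the bench. Origin: centre of its underside. Not to be moved.
Not all that is in view belongs to the job. There is more than one size of the cap; the one meant has the size given above.

How it is judged:
On the way, in this order (a step that is already met when the one before it is completed fails the run):
1. the cap is held over the torch's open end, still clear of it (z of cap in the frame of torch between 0.022 and 0.15 m and distance between cap and torch below 0.16 m), for 0.1 s.
2. the cap is square on the torch and has dropped into the thread, not yet screwed home (x of cap in the frame of torch between -0.004 and 0.004 m and y of cap in the frame of torch between -0.004 and 0.004 m and angle between the z axis of cap and the z axis of torch, either way round below 0.1 rad and z of cap in the frame of torch between 0.0015 and 0.0065 m), for 0.1 s.
At the end, for the whole second after the job is handed in: The cap is screwed fully home: its mouth at most 1 mm above (never 3 mm below) the torch's shoulder, on the axis within 4 mm and square within 0.1 rad, at rest and released; all bystanders within 30 mm of where they stood (x of cap in the frame of torch between -0.004 and 0.004 m and y of cap in the frame of torch between -0.004 and 0.004 m and angle between the z axis of cap and the z axis of torch, either way round below 0.1 rad and z of cap in the frame of torch between -0.003 and 0.001 m and linear speed of cap below 0.01 m/s and contact force between the fingers and cap below 0.1 N and distance of each of jar, mug, hairbrush, cell, jar_lid, tin from where it was at the start of the episode below 0.03 m); the robot touches nothing.
It fails at once if a bystander was moved by more than 30 mm (distance of any of jar, mug, hairbrush, cell, jar_lid, tin from where it was at the start of the episode above 0.03 m).
It also fails if it takes over 51 s, if anything falls off the work surface, if the arm or the gripper's body presses on something with over 40 N, if the wrist force passes 120 N, or if a joint passes its speed limit or range.

## Robot

A 6-joint arm with a two-finger parallel gripper is mounted at the origin on the work surface. World frame = base frame: x ahead of the robot, y to its left, z up, the work surface at z = 0. Lengths are in m, angles in rad, forces in N, time in s.
With the tool pointing down it reaches from about 0.375 to 0.75 m from the base axis. Payload 9 kg.
Tool frame: the origin (TCP) lies between the finger pads; the fingertips stand 25 mm ahead of it and the grasp point (between the pads) lies 6 mm ahead of it (bot.nose_length is the distance from the TCP to the fingertips, in m); z points along the fingers, y is the line along which they close (so a half turn about z gives the same grasp; the last joint's range is limited). The gripper opens to 85 mm and grips with 20 to 120 N. Pads are 22 mm wide; open, the fingers measure 114 mm over their backs; the gripper's body (76 mm by 85 mm) begins 54 mm behind the grasp point. The pads swing forward as they close: fully open they stand 13 mm farther back than shut.
Start: joints at [-1.516, 0.104, 0.097, 1.564, 0, 1.353], TCP at [0.162, -0.578, 0.256] pointing down, gripper open.
Joint ranges: [-2.99, 2.99], [-0.84, 1.86], [-1.1, 1.16], [-1.84, 2.11], [-1.51, 1.56], [-3.14, 3.14]. Speed limits (rad/s): [2.22, 2.22, 2.57, 3.14, 3.14, 3.14].

## Interface

Orientations are given as a 3x3 rotation matrix whose columns are the frame's x, y, z axes.
In Python, from rig import readout, vision, ticket, bot gives the robot as it stands.
- The arm moves only by the shell command python3 -m handwheel 'ROWS' [FORCE]. ROWS is JSON, a list of rows, each an object of numbers: "grip": the closure in counts, from 0 (fully open) to 255 (shut); "x", "y", "z": the shift along the tool's x, y, z in cm; "ax", "ay", "az": the turn, a rotation vector about the tool's x, y, z in rad. In form: [{"grip": .., "x": .., "y": .., "z": .., "ax": .., "ay": .., "az": ..}, ...]. A call has 1 to 20 rows; each row shifts and turns the commanded pose from where the row before left it, along the tool's axes as they then stand; what a row does not reach is not made up. A row lasts 1/8 s, in which the tool goes at most 62.5 mm and 10.7 degrees, less where a joint would pass 70% of its speed; a pose out of reach is approached as far as the arm can. A call with a gripper value outside its range is refused whole. The fingers move at their own pace and stop on an object; FORCE is the grip in N (left out, the last holds). Time passes only in rows, so rows that do not move let the fingers close. It gives the time, the measured TCP pose, the force, the opening and the grip force at its end, in the units of the state.
- readout.state(): the state, without advancing time (a new reading comes with each control period).
- vision.read_camera(name): name is "scene" or "top"; returns the picture (420x560x3 uint8, red, green, blue); there is no depth.
- vision.camera_model(name): a dict with "vertical_fov" (degrees; the focal length in pixels is half the picture's height over the tangent of half this angle, whatever the lens; pixels are square), "cx", "cy" (the principal point, pixels), "T" (4x4, takes a point from camera to world coordinates). Camera axes: x right, y up, looking along -z (the intrinsics and any distortion apply to the point x, -y, -z); pixel columns grow to the right and rows downward; lengths in m; the calibration is good to about 2 mm. A picture is of the moment at which its call begins. camera_model takes no time and is no camera call.
- ticket.close_job(): hands the job in; it is judged then, once.
The state is a dict: "time": time; "joints": joint angles; "dq": joint speeds; "joint_efforts": joint torques, N m; "tcp_pos": TCP position; "ee_rot": TCP orientation; "force": force on the tool from outside, world axes, zero at the start; "moment": the same for the moment, N m; "finger_gap": opening from 0.0 (shut) to 1.0 (fully open); "finger_force": force on a finger pad.
Only numpy, scipy, OpenCV 4.12 (cv2) and the standard library are available. Lean on these libraries where they do the work, as an engineer would, in place of code of your own. Each camera call takes 0.05 s, during which the arm holds its last target. There are 200 camera calls.

## Working session

There is one attempt and no reset: what is moved stays moved. The work goes in short steps, Python scripts to look and compute and a shell command to move; the robot and the scene stay as the last step left them, time stands still between calls to the robot, and variables do not carry over. Pictures are saved under pics/ and viewed, at most 10 in all, crops included, and the job is handed in when it is done.

```bash
mkdir -p pics; ls
python3 - <<'E'
from rig import readout, vision, ticket, bot
import cv2
for n in("scene","top"):
    im=vision.read_camera(n); cv2.imwrite(f"pics/{n}0.png",cv2.resize(im[:,:,::-1],(784,588),interpolation=cv2.INTER_CUBIC)); cv2.imwrite(f"{n}_raw.png",im[:,:,::-1])
    print(n,vision.camera_model(n))
print(readout.state())
E
```

```text
pics
scene {'vertical_fov': 56.96550045733348, 'cx': 279.5498006532832, 'cy': 209.20559671035622, 'T': array([[-0.74549533, -0.46148352,  0.48090506,  0.93972932],
       [ 0.66637449, -0.53066009,  0.52377944,  0.45910786],
       [ 0.01348154,  0.710938  ,  0.70312546,  0.74830607],
       [ 0.        ,  0.        ,  0.        ,  1.        ]])}
top {'vertical_fov': 57.10710763848537, 'cx': 277.94635226747897, 'cy': 202.3977378783357, 'T': array([[ 0.0200989 ,  0.99409032, -0.10667933,  0.42317266],
       [-0.99976757,  0.02081594,  0.00561213,  0.01320075],
       [ 0.00779959,  0.10654173,  0.99427764,  1.15411507],
       [ 0.        ,  0.        ,  0.        ,  1.        ]])}
{'time': 0.1, 'joints': array([-1.51572378e+00,  1.04623120e-01,  9.65414142e-02,  1.56388684e+00,
        3.96998809e-05,  1.35309581e+00]), 'dq': array([-1.09022766e-03, -1.75911938e-03,  1.36446242e-03,  7.39388690e-04,
        1.24757835e-04,  6.00948886e-05]), 'joint_efforts': array([ 5.69907337e-03, -5.58202887e+01,  5.04723036e+01,  1.29442831e-02,
       -2.93370813e-04,  6.93598565e-06]), 'tcp_pos': array([ 0.16164676, -0.57754219,  0.25560661]), 'ee_rot': array([[ 9.63027540e-01,  2.69402962e-01, -2.48848028e-05],
       [ 2.69402805e-01, -9.63026871e-01,  1.17262778e-03],
       [ 2.91944665e-04, -1.13597689e-03, -9.99999312e-01]]), 'force': array([-1.19802693,  0.81635735,  0.03637745]), 'moment': array([-0.01547542,  0.02637213,  0.00602413]), 'finger_force': 0.0, 'finger_gap': 1.004226051536559}
```

View pics/scene0.png

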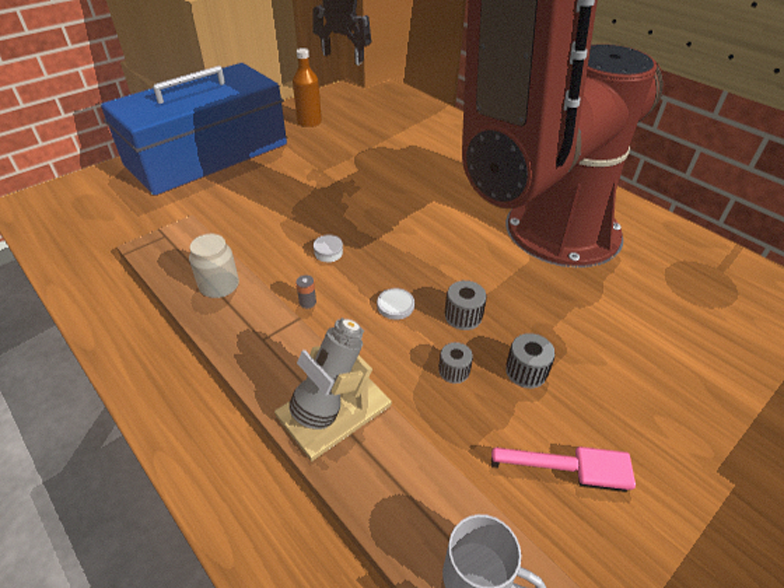

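View pics/top0.png

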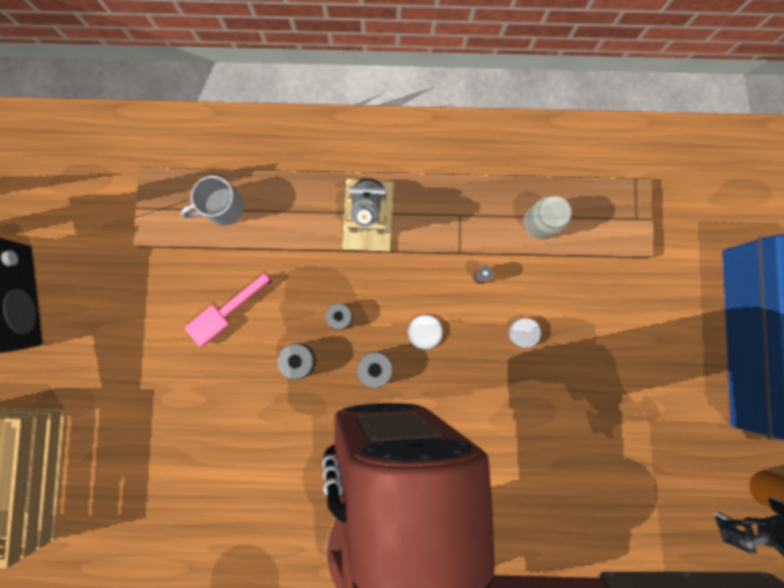

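The scene picture shows three ribbed caps, at about (466,303), (456,362) and (530,360). The top picture has them at (374,369), (338,316) and (295,361), with the torch tail near (365,215). Next I'll enlarge these areas.

```bash
python3 - <<'E'
import cv2,numpy as np
t=cv2.imread("top_raw.png"); s=cv2.imread("scene_raw.png")
a=cv2.resize(t[205:285,190:290],(800,640),interpolation=cv2.INTER_CUBIC)[:600]
b=cv2.resize(s[190:290,300:400],(400,400),interpolation=cv2.INTER_CUBIC)
cv2.imwrite("pics/c1.png",a)
c=cv2.resize(t[120:180,235:295],(400,400),interpolation=cv2.INTER_CUBIC)
d=cv2.resize(s[220:300,205:285],(400,400),interpolation=cv2.INTER_CUBIC)
cv2.imwrite("pics/c2.png",np.hstack([c,d]))
E
cat > h.py <<'E'
import numpy as np
from rig import vision
from scipy.optimize import least_squares
M={n:vision.camera_model(n) for n in("scene","top")}
def ray(n,u,v):
    m=M[n];f=210/np.tan(np.radians(m["vertical_fov"]/2))
    d=np.array([(u-m["cx"])/f,-(v-m["cy"])/f,-1]);T=m["T"]
    d=T[:3,:3]@d
    return T[:3,3],d
def onz(n,u,v,z):
    o,d=ray(n,u,v);return o+d*(z-o[2])/d[2]
def tri(p,q):
    (o1,d1),(o2,d2)=ray("scene",*p),ray("top",*q)
    s=np.linalg.lstsq(np.c_[d1,-d2],o2-o1,rcond=None)[0]
    a,b=o1+s[0]*d1,o2+s[1]*d2
    return (a+b)/2,np.linalg.norm(a-b)
def proj(n,P):
    m=M[n];f=210/np.tan(np.radians(m["vertical_fov"]/2));T=m["T"]
    c=T[:3,:3].T@(np.array(P)-T[:3,3]);return m["cx"]-f*c[0]/c[2],m["cy"]+f*c[1]/c[2]
E
```

```text
(no output)
```

View pics/c1.png

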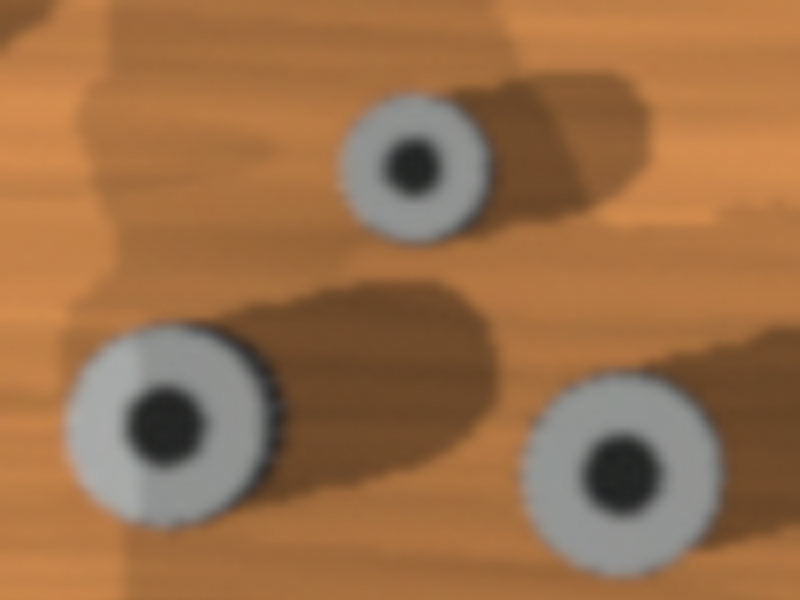

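View pics/c2.png

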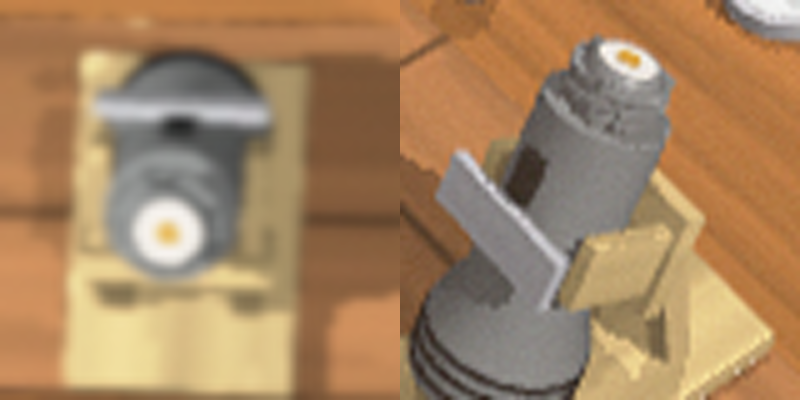

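The small cap's rim is 150/8 ≈ 18.7 px across in the top view, which is about 54 mm. The other two are about 72 mm, so the small one is the right cap. Its top disc is at crop (415,167). The spigot tip is at (168,232) in the left crop and (628,60) in the right one.

Run:
```python
from h import *
import cv2
def cr(x,y,s,ox,oy): return ((x+.5)/s-.5+ox,(y+.5)/s-.5+oy)
cap=cr(414,167,8,190,205); caps=cr(456.5,353.5,1.4,0,0)
print("cap on z=.046",onz("top",*cap,.046),onz("scene",*caps,.046),tri(caps,cap))
tt=cr(168,232,400/60,235,120); ts=cr(628-400,59,5,205,220)
tip,e=tri(ts,tt);print("tip",tip,e)
for n,p in (("L",(277,408)),("B",(313,456)),("R",(390,402))): print(n,onz("scene",*cr(*p,1.4,0,0),.042))
for p in ((83,50),(308,65),(65,385),(292,392)): print(onz("top",*cr(*p,400/60,235,120),.042))
for p in ((135,172),(344,180),(135,247),(652,256),(652,180)): print("ledge",onz("top",*cr(*p,1.4,0,0),.03))
# others
for k,p in dict(mug=(212,195),jar=(552,212),cell=(484,273),lid=(425,331),tin=(525,332),cb1=(295,361),cb2=(374,369)).items(): print(k,onz("top",*cr(*p,1.4,0,0),dict(mug=.115,jar=.13,cell=.058,lid=.014,tin=.025).get(k,.06)))
# sanity: axis hypotheses
for yaw in (-6,-3,0,3,6):
    a=np.radians(yaw);zd=np.array([-np.cos(a)*.5,-np.sin(a)*.5,.866])
    out=[]
    for d in (.022,.052,.10,.15):
        P=tip-zd*d
        out.append([np.round(proj("scene",P),1).tolist(),np.round(proj("top",P),1).tolist()])
    print(yaw,out)
```

```text
cap on z=.046 [0.47343612 0.1106373  0.046     ] [0.47308069 0.11300815 0.046     ] (array([0.47284885, 0.11155724, 0.04463054]), np.float64(0.0020584365713042225))
tip [0.64618145 0.0566403  0.19788534] 0.00148845395051067
L [0.75389346 0.00391942 0.042     ]
B [0.75980102 0.10484116 0.042     ]
R [0.61749698 0.1092761  0.042     ]
[0.76464438 0.10288816 0.042     ]
[0.7600552  0.00292653 0.042     ]
[0.61397525 0.10644628 0.042     ]
[0.61300344 0.00708994 0.042     ]
ledge [0.771573   0.55375741 0.03      ]
ledge [0.76407684 0.10807802 0.03      ]
ledge [0.60979696 0.54240927 0.03      ]
ledge [ 0.61392543 -0.54668718  0.03      ]
ledge [ 0.77891695 -0.55194407  0.03      ]
mug [0.70224127 0.35901783 0.115     ]
jar [ 0.67913729 -0.30506875  0.13      ]
cell [ 0.56657233 -0.18636802  0.058     ]
lid [ 0.44671394 -0.07028717  0.014     ]
tin [ 0.44863476 -0.27817765  0.025     ]
cb1 [0.38061352 0.19280955 0.06      ]
cb2 [0.36788694 0.0342471  0.06      ]
-6 [[[245.4, 240.4], [260.4, 152.1]], [[239.6, 252.4], [261.5, 148.9]], [[230.6, 270.8], [263.2, 144.2]], [[221.7, 289.1], [264.7, 139.6]]]
-3 [[[245.6, 240.6], [260.2, 152.1]], [[239.9, 252.8], [261.0, 148.9]], [[231.3, 271.7], [262.2, 144.1]], [[222.7, 290.4], [263.4, 139.5]]]
0 [[[245.8, 240.8], [260.0, 152.1]], [[240.4, 253.3], [260.5, 148.9]], [[232.0, 272.5], [261.3, 144.0]], [[223.8, 291.7], [262.0, 139.4]]]
3 [[[245.9, 240.9], [259.7, 152.1]], [[240.8, 253.7], [260.0, 148.9]], [[232.9, 273.3], [260.3, 144.0]], [[225.0, 292.9], [260.6, 139.4]]]
6 [[[246.1, 241.1], [259.5, 152.1]], [[241.3, 254.0], [259.5, 148.9]], [[233.7, 274.1], [259.4, 144.1]], [[226.2, 294.0], [259.3, 139.5]]]
```

```bash
cat >> h.py <<'E'
from scipy.spatial.transform import Rotation as Ro
from rig import readout
ZD=np.array([-.5*np.cos(.028),.5*np.sin(.028),.866]);ZD/=np.linalg.norm(ZD)
TIP=np.array([.6462,.0566,.1979]); SH=TIP-.022*ZD
def delta(P,z=None,R=None):
    s=readout.state();C=s["ee_rot"]
    if R is None and z is not None:
        z=np.array(z)/np.linalg.norm(z); c=C[:,2]; ax=np.cross(c,z); n=np.linalg.norm(ax)
        R=(Ro.from_rotvec(ax/n*np.arctan2(n,c@z)).as_matrix()@C) if n>1e-9 else C
    if R is None:R=C
    print("t",round(float(s["time"]),2),"shift cm",np.round(C.T@(P-s["tcp_pos"])*100,2),"turn",np.round(Ro.from_matrix(C.T@R).as_rotvec(),3),"shift after turn",np.round(R.T@(P-s["tcp_pos"])*100,2),"q",np.round(s["joints"],2),"F",np.round(s["force"],1))
def incap():
    s=readout.state();C=s["ee_rot"];d=s["tcp_pos"]-SH
    z=d@ZD;print("t",round(float(s["time"]),2),"tcp over shoulder",round(z*1000,1),"lateral mm",np.round(C.T@(d-z*ZD)*1000,1),"tilt",round(float(np.arccos(-C[:,2]@ZD)),3),"q6",round(float(s["joints"][5]),2),"Fax",round(float(s["force"]@ZD),1),"F",np.round(s["force"],1),"Mz",round(float(s["moment"]@ZD),2),"gap",round(float(s["finger_gap"]),3),s["finger_force"])
E
python3 -m handwheel '[{"grip":0,"x":0,"y":0,"z":0,"ax":0,"ay":0,"az":-0.16},{"az":-0.16},{"az":-0.16},{"az":-0.16},{"az":-0.16},{"az":-0.16},{"az":-0.16},{"az":-0.16},{"az":-0.16},{"az":-0.16},{"az":0}]'
python3 -c "
from h import *
delta(np.array([.473,.1118,.2]),z=[0,0,-1])"
```

```text
t 0.1 shift cm [ 48.55 -57.99   5.64] turn [-0.001 -0.    -0.   ] shift after turn [ 48.56 -58.     5.56] q [-1.52  0.1   0.1   1.56  0.    1.35] F [-1.2  0.8  0. ]invalid input
```

```bash
python3 -m handwheel '[{"grip":0,"x":0,"y":0,"z":0,"ax":0,"ay":0,"az":-0.16},{"grip":0,"x":0,"y":0,"z":0,"ax":0,"ay":0,"az":-0.16},{"grip":0,"x":0,"y":0,"z":0,"ax":0,"ay":0,"az":-0.16},{"grip":0,"x":0,"y":0,"z":0,"ax":0,"ay":0,"az":-0.16},{"grip":0,"x":0,"y":0,"z":0,"ax":0,"ay":0,"az":-0.16},{"grip":0,"x":0,"y":0,"z":0,"ax":0,"ay":0,"az":-0.16},{"grip":0,"x":0,"y":0,"z":0,"ax":0,"ay":0,"az":-0.16},{"grip":0,"x":0,"y":0,"z":0,"ax":0,"ay":0,"az":-0.16},{"grip":0,"x":0,"y":0,"z":0,"ax":0,"ay":0,"az":-0.16},{"grip":0,"x":0,"y":0,"z":0,"ax":0,"ay":0,"az":-0.16}]'
python3 -c "
from h import *
delta(np.array([.473,.1118,.2]),z=[0,0,-1])"
```

```text
time: 1.35
tcp_pos: [0.1616, -0.5776, 0.2558]
ee_rot: [[-0.302, 0.953, -0.0], [0.953, 0.302, 0.001], [0.001, 0.0, -1.0]]
force: [-0.2, 0.2, 0.5]
finger_gap: 0.996
finger_force: 0.0
t 1.35 shift cm [56.29 50.53  5.63] turn [ 0.    -0.001  0.   ] shift after turn [56.3  50.53  5.58] q [-1.52  0.1   0.1   1.56 -0.   -0.25] F [-0.2  0.2  0.5]
```

```bash
python3 -m handwheel '[{"grip":0,"x":4,"y":3.6,"z":0,"ax":0,"ay":0,"az":0},{"grip":0,"x":4,"y":3.6,"z":0,"ax":0,"ay":0,"az":0},{"grip":0,"x":4,"y":3.6,"z":0,"ax":0,"ay":0,"az":0},{"grip":0,"x":4,"y":3.6,"z":0,"ax":0,"ay":0,"az":0},{"grip":0,"x":4,"y":3.6,"z":0,"ax":0,"ay":0,"az":0},{"grip":0,"x":4,"y":3.6,"z":0,"ax":0,"ay":0,"az":0},{"grip":0,"x":4,"y":3.6,"z":0,"ax":0,"ay":0,"az":0},{"grip":0,"x":4,"y":3.6,"z":0,"ax":0,"ay":0,"az":0},{"grip":0,"x":4,"y":3.6,"z":0,"ax":0,"ay":0,"az":0},{"grip":0,"x":4,"y":3.6,"z":0,"ax":0,"ay":0,"az":0},{"grip":0,"x":4,"y":3.6,"z":1.4,"ax":0,"ay":0,"az":0},{"grip":0,"x":4,"y":3.6,"z":1.4,"ax":0,"ay":0,"az":0},{"grip":0,"x":4,"y":3.6,"z":1.4,"ax":0,"ay":0,"az":0},{"grip":0,"x":4,"y":3.6,"z":1.4,"ax":0,"ay":0,"az":0},{"grip":0,"x":0,"y":0,"z":0,"ax":0,"ay":0,"az":0}]'
python3 -c "
from h import *
delta(np.array([.473,.1118,.034]),z=[0,0,-1])"
```

```text
time: 3.22
tcp_pos: [0.4757, 0.1097, 0.1982]
ee_rot: [[-0.302, 0.953, -0.003], [0.953, 0.302, 0.001], [0.002, -0.003, -1.0]]
force: [-0.7, -1.5, 0.3]
finger_gap: 0.998
finger_force: 0.0
t 3.23 shift cm [ 0.26 -0.15 16.42] turn [-0.003 -0.002  0.   ] shift after turn [ 0.29 -0.2  16.42] q [-0.04 -0.24 -0.34  1.48  0.    1.22] F [-0.7 -1.5  0.3]
```

```bash
python3 -m handwheel '[{"grip":0,"x":0.27,"y":-0.17,"z":3,"ax":-0.003,"ay":-0.002,"az":0},{"grip":0,"x":0,"y":0,"z":4,"ax":0,"ay":0,"az":0},{"grip":0,"x":0,"y":0,"z":4,"ax":0,"ay":0,"az":0},{"grip":0,"x":0,"y":0,"z":3.4,"ax":0,"ay":0,"az":0},{"grip":0,"x":0,"y":0,"z":2,"ax":0,"ay":0,"az":0},{"grip":0,"x":0,"y":0,"z":0,"ax":0,"ay":0,"az":0}]'
python3 - <<'E'
from h import *
import cv2
delta(np.array([.473,.1118,.034]),z=[0,0,-1])
s=vision.read_camera("scene")[:,:,::-1];t=vision.read_camera("top")[:,:,::-1]
cv2.imwrite("pics/d.png",np.hstack([cv2.resize(s[200:300,275:375],(400,400),interpolation=3),cv2.resize(t[185:265,200:280],(400,400),interpolation=3)]))
E
```

```text
time: 3.98
tcp_pos: [0.4729, 0.108, 0.035]
ee_rot: [[-0.297, 0.955, 0.0], [0.955, 0.297, -0.001], [-0.001, 0.0, -1.0]]
force: [0.3, -0.7, -0.4]
finger_gap: 0.999
finger_force: 0.0
t 3.98 shift cm [0.36 0.12 0.1 ] turn [ 0.     0.001 -0.   ] shift after turn [0.36 0.12 0.1 ] q [-0.05 -0.17 -0.57  1.16 -0.    1.22] F [ 0.3 -0.7 -0.4]
```

View pics/d.png

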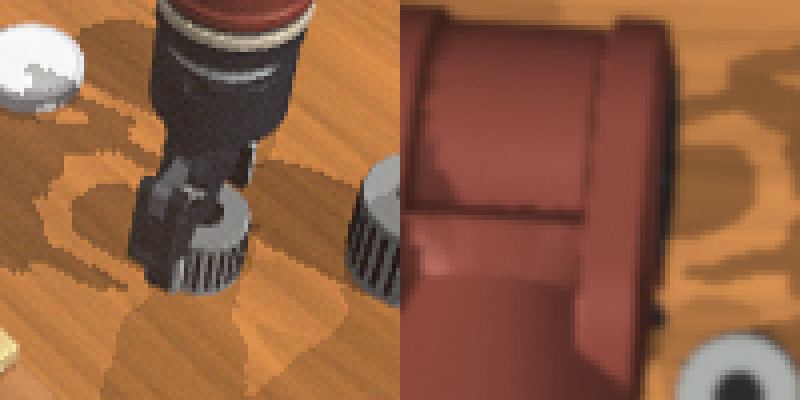

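The cap sits between the fingers, but slightly off-centre towards +y. I'll shift, then close.

```bash
python3 -m handwheel '[{"grip":0,"x":0.36,"y":0.12,"z":0.1,"ax":0,"ay":0,"az":0},{"grip":0,"x":0,"y":0,"z":0,"ax":0,"ay":0,"az":0},{"grip":255,"x":0,"y":0,"z":0,"ax":0,"ay":0,"az":0},{"grip":255,"x":0,"y":0,"z":0,"ax":0,"ay":0,"az":0},{"grip":255,"x":0,"y":0,"z":0,"ax":0,"ay":0,"az":0},{"grip":255,"x":0,"y":0,"z":0,"ax":0,"ay":0,"az":0},{"grip":255,"x":0,"y":0,"z":0,"ax":0,"ay":0,"az":0}]' 50
python3 - <<'E'
from h import *
delta(np.array([.473,.1118,.034]),z=[0,0,-1])
E
```

```text
time: 4.95
tcp_pos: [0.4746, 0.1124, 0.0357]
ee_rot: [[-0.297, 0.955, 0.004], [0.955, 0.297, -0.001], [-0.002, 0.003, -1.0]]
force: [-1.4, 1.6, 5.8]
finger_gap: 0.608
finger_force: 52.2
t 4.95 shift cm [-0.01 -0.18  0.17] turn [0.003 0.002 0.   ] shift after turn [-0.01 -0.18  0.17] q [-0.04 -0.16 -0.57  1.16 -0.    1.23] F [-1.4  1.6  5.8]
```

```bash
python3 -m handwheel '[{"grip":255,"x":0,"y":0,"z":-2,"ax":0,"ay":0,"az":0},{"grip":255,"x":0,"y":0,"z":-5,"ax":0,"ay":0,"az":0},{"grip":255,"x":0,"y":0,"z":-5,"ax":0,"ay":0,"az":0},{"grip":255,"x":0,"y":0,"z":-5,"ax":0,"ay":0,"az":0},{"grip":255,"x":0,"y":0,"z":-5,"ax":0,"ay":0,"az":0},{"grip":255,"x":0,"y":0,"z":0,"ax":0,"ay":0,"az":0}]'
python3 - <<'E'
from h import *
delta(TIP+ZD*(.04+.0357),z=-ZD)
E
```

```text
time: 5.7
tcp_pos: [0.4753, 0.1126, 0.2592]
ee_rot: [[-0.297, 0.955, 0.01], [0.955, 0.297, -0.001], [-0.004, 0.009, -1.0]]
force: [-0.0, 0.5, -1.2]
finger_gap: 0.61
finger_force: 52.4
t 5.7 shift cm [-9.2  11.07 -0.29] turn [-0.486 -0.166  0.   ] shift after turn [-8.69  9.56  6.36] q [-0.04 -0.25 -0.23  1.57 -0.    1.23] F [-0.   0.5 -1.2]
```

```bash
python3 -m handwheel '[{"grip":255,"x":0,"y":0,"z":0,"ax":-0.122,"ay":-0.041,"az":0},{"grip":255,"x":0,"y":0,"z":0,"ax":-0.122,"ay":-0.041,"az":0},{"grip":255,"x":0,"y":0,"z":0,"ax":-0.121,"ay":-0.042,"az":0},{"grip":255,"x":0,"y":0,"z":0,"ax":-0.121,"ay":-0.042,"az":0},{"grip":255,"x":-2.2,"y":2.4,"z":1.6,"ax":0,"ay":0,"az":0},{"grip":255,"x":-2.2,"y":2.4,"z":1.6,"ax":0,"ay":0,"az":0},{"grip":255,"x":-2.2,"y":2.4,"z":1.6,"ax":0,"ay":0,"az":0},{"grip":255,"x":-2.1,"y":2.4,"z":1.6,"ax":0,"ay":0,"az":0},{"grip":255,"x":0,"y":0,"z":0,"ax":0,"ay":0,"az":0},{"grip":255,"x":0,"y":0,"z":0,"ax":0,"ay":0,"az":0}]'
python3 - <<'E'
from h import *
import cv2
delta(TIP+ZD*(.04+.0357),z=-ZD); incap()
s=vision.read_camera("scene")[:,:,::-1];t=vision.read_camera("top")[:,:,::-1]
cv2.imwrite("s1.png",s)
cv2.imwrite("pics/e.png",np.hstack([cv2.resize(s[190:270,210:290],(560,560),interpolation=3),cv2.resize(t[130:180,240:274],(240,353),interpolation=3)[:560] if 0 else np.vstack([cv2.resize(t[130:190,240:280],(240,360),interpolation=3),np.zeros((200,240,3),np.uint8)])]))
E
```

```text
time: 6.95
tcp_pos: [0.6244, 0.0638, 0.2579]
ee_rot: [[-0.256, 0.842, 0.474], [0.954, 0.3, -0.019], [-0.158, 0.447, -0.88]]
force: [-0.0, 0.3, -0.6]
finger_gap: 0.604
finger_force: 53.1
t 6.95 shift cm [-0.26 -1.29 -1.24] turn [-0.029 -0.004 -0.   ] shift after turn [-0.27 -1.25 -1.27] q [-0.12 -0.42 -0.46  1.03  0.04  1.16] F [-0.   0.3 -0.6]
t 6.95 tcp over shoulder 85.0 lateral mm [ 2.7 12.5 -0.4] tilt 0.03 q6 1.16 Fax -0.5 F [-0.   0.3 -0.6] Mz -0.04 gap 0.604 53.067608079873025
```

View pics/e.png

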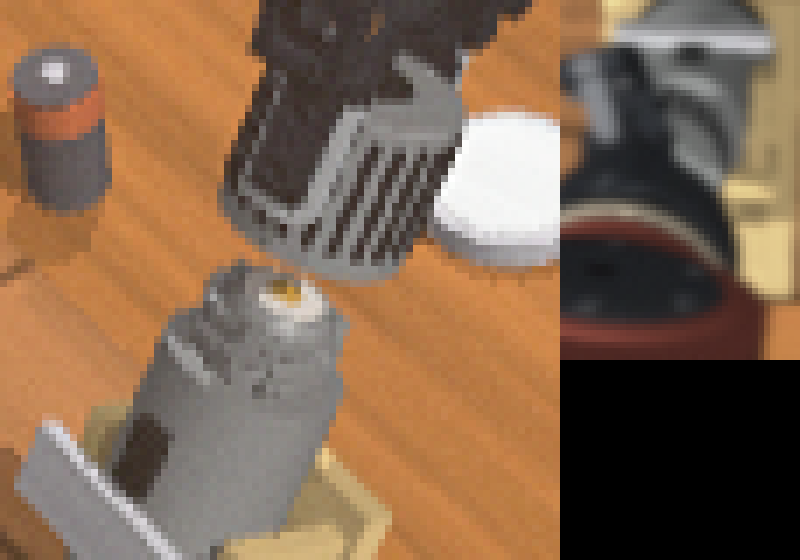

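The scene view shows the held cap about 40 mm off the tip, a little to the right and short of full tilt. I'll correct that.

```bash
python3 -m handwheel '[{"grip":255,"x":0,"y":0,"z":0,"ax":-0.029,"ay":-0.004,"az":0},{"grip":255,"x":-0.27,"y":-1.25,"z":-0.6,"ax":0,"ay":0,"az":0},{"grip":255,"x":0,"y":0,"z":0,"ax":0,"ay":0,"az":0},{"grip":255,"x":0,"y":0,"z":0,"ax":0,"ay":0,"az":0}]'
cat > ov.py <<'E'
from h import *
import cv2,sys
def overlay(name,out,h=.0357):
    s=readout.state();C=s["ee_rot"];m=s["tcp_pos"]+C[:,2]*h
    im=vision.read_camera("scene")[:,:,::-1].copy()
    x0,y0,w,k=205,185,80,7
    big=cv2.resize(im[y0:y0+w,x0:x0+w],(w*k,w*k),interpolation=3)
    raw=big.copy()
    def circ(c,z,r,col):
        a=np.cross(z,[0,1,0]);a/=np.linalg.norm(a);b=np.cross(z,a)
        p=[proj("scene",c+r*(np.cos(t)*a+np.sin(t)*b)) for t in np.linspace(0,2*np.pi,60)]
        p=[((u-x0+.5)*k-.5,(v-y0+.5)*k-.5) for u,v in p]
        cv2.polylines(big,[np.int32(np.round(p))],True,col,1)
    circ(SH,ZD,.0265,(0,255,0));circ(TIP,ZD,.014,(0,255,0));circ(SH-.03*ZD,ZD,.0265,(0,255,0))
    circ(m,-C[:,2],.0265,(0,0,255));circ(m-.046*C[:,2],-C[:,2],.0265,(0,0,255))
    cv2.imwrite(out,big)
E
python3 - <<'E'
from ov import *
delta(TIP+ZD*(.04+.0357),z=-ZD); incap()
overlay("scene","pics/f.png")
E
```

```text
time: 7.55
tcp_pos: [0.6127, 0.0576, 0.2596]
ee_rot: [[-0.253, 0.826, 0.503], [0.953, 0.301, -0.014], [-0.163, 0.476, -0.864]]
force: [-0.9, 0.4, -0.4]
finger_gap: 0.607
finger_force: 53.1
t 7.55 shift cm [ 0.06 -0.17 -0.55] turn [ 0.003  0.001 -0.   ] shift after turn [ 0.06 -0.18 -0.55] q [-0.15 -0.5  -0.53  1.02  0.06  1.14] F [-0.9  0.4 -0.4]
t 7.55 tcp over shoulder 92.2 lateral mm [-0.6  1.8  0. ] tilt 0.003 q6 1.14 Fax 0.1 F [-0.9  0.4 -0.4] Mz 0.1 gap 0.607 53.070301405387
```

View pics/f.png

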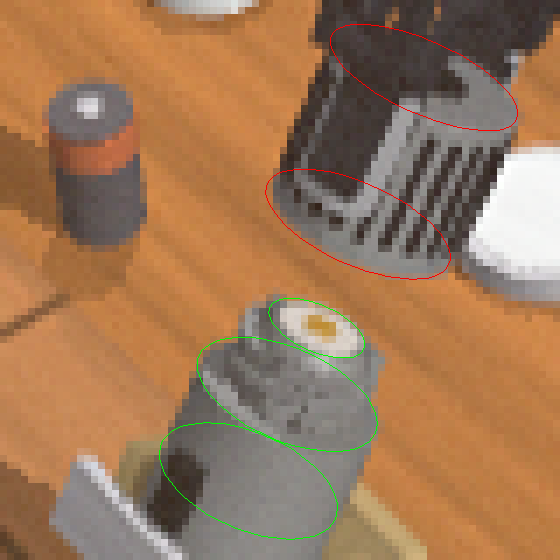

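The model overlay fits to within about 1 mm: the cap sits roughly 1 px right of its model and the torch about 0.5 px right. So only tool y needs correcting before I lower it.

```bash
python3 -m handwheel '[{"grip":255,"x":-0.02,"y":-0.17,"z":0,"ax":0.003,"ay":0.001,"az":0},{"grip":255,"x":0,"y":0,"z":1.5,"ax":0,"ay":0,"az":0},{"grip":255,"x":0,"y":0,"z":1.2,"ax":0,"ay":0,"az":0},{"grip":255,"x":0,"y":0,"z":0.8,"ax":0,"ay":0,"az":0},{"grip":255,"x":0,"y":0,"z":0.4,"ax":0,"ay":0,"az":0},{"grip":255,"x":0,"y":0,"z":0,"ax":0,"ay":0,"az":0}]'
python3 - <<'E'
from h import *
incap()
E
```

```text
time: 8.35
tcp_pos: [0.6308, 0.0563, 0.2245]
ee_rot: [[-0.254, 0.829, 0.499], [0.953, 0.301, -0.014], [-0.162, 0.472, -0.867]]
force: [0.9, 1.2, -1.4]
finger_gap: 0.602
finger_force: 53.0
t 8.35 tcp over shoulder 52.7 lateral mm [-0.7 -0.3  0. ] tilt 0.001 q6 1.14 Fax -1.6 F [ 0.9  1.2 -1.4] Mz 0.01 gap 0.602 52.98884179908782
```

```bash
python3 -m handwheel '[{"grip":255,"x":0,"y":0,"z":0.3,"ax":0,"ay":0,"az":0},{"grip":255,"x":0,"y":0,"z":0.2,"ax":0,"ay":0,"az":0},{"grip":255,"x":0,"y":0,"z":0,"ax":0,"ay":0,"az":0}]'
python3 -c "
from h import *
incap()"
python3 -m handwheel '[{"grip":255,"x":0,"y":0,"z":0.2,"ax":0,"ay":0,"az":0},{"grip":255,"x":0,"y":0,"z":0,"ax":0,"ay":0,"az":0}]' >/dev/null
python3 -c "
from h import *
incap()"
```

```text
time: 8.72
tcp_pos: [0.6333, 0.0562, 0.2204]
ee_rot: [[-0.254, 0.828, 0.499], [0.953, 0.301, -0.014], [-0.162, 0.472, -0.866]]
force: [1.9, 2.5, 0.3]
finger_gap: 0.607
finger_force: 53.0
t 8.72 tcp over shoulder 48.0 lateral mm [-0.8 -0.2  0. ] tilt 0.001 q6 1.14 Fax -0.6 F [1.9 2.5 0.3] Mz -0.03 gap 0.607 53.04201888735406
t 8.97 tcp over shoulder 45.9 lateral mm [-0.8 -0.2  0. ] tilt 0.001 q6 1.14 Fax -1.2 F [2.7 2.2 0.2] Mz -0.02 gap 0.606 53.04513554787263
```

```bash
python3 -m handwheel '[{"grip":255,"x":0.05,"y":0.07,"z":0.15,"ax":0,"ay":0,"az":0},{"grip":255,"x":0,"y":0,"z":0,"ax":0,"ay":0,"az":0}]' >/dev/null
python3 -c "
from h import *
incap()"
python3 -m handwheel '[{"grip":255,"x":0,"y":0,"z":0.15,"ax":0,"ay":0,"az":0},{"grip":255,"x":0,"y":0,"z":0,"ax":0,"ay":0,"az":0}]' >/dev/null
python3 -c "
from h import *
incap()"
```

```text
t 9.22 tcp over shoulder 44.7 lateral mm [-0.6  0.1  0. ] tilt 0.002 q6 1.14 Fax 7.6 F [-4.6 -0.2  6.1] Mz 0.0 gap 0.609 54.12006505415775
t 9.47 tcp over shoulder 44.1 lateral mm [-0.6  0.4 -0. ] tilt 0.002 q6 1.14 Fax 20.0 F [-16.7  -0.5  13.5] Mz -0.05 gap 0.605 55.26145305717364
```

Contact came with the mouth at about 9 mm, so the lugs are on the thread tops. I'll ease the push to about 7 N and start turning anticlockwise, compensating for the roughly 1.2 mm in-hand offset.

```bash
python3 -m handwheel '[{"grip":255,"x":0,"y":-0.05,"z":-0.1,"ax":0,"ay":0,"az":0},{"grip":255,"x":0,"y":0.012,"z":0,"ax":0,"ay":0,"az":-0.1},{"grip":255,"x":0,"y":0.012,"z":0,"ax":0,"ay":0,"az":-0.1},{"grip":255,"x":0,"y":0,"z":0,"ax":0,"ay":0,"az":0}]' 60 >/dev/null
python3 -c "
from h import *
incap()"
python3 -m handwheel '[{"grip":255,"x":0,"y":0.012,"z":0,"ax":0,"ay":0,"az":-0.1},{"grip":255,"x":0,"y":0.012,"z":0,"ax":0,"ay":0,"az":-0.1},{"grip":255,"x":0,"y":0,"z":0,"ax":0,"ay":0,"az":0}]' >/dev/null
python3 -c "
from h import *
incap()"
```

```text
t 9.97 tcp over shoulder 44.0 lateral mm [-0.6  0.   0. ] tilt 0.001 q6 0.94 Fax -0.2 F [2.5 0.3 1.2] Mz 0.04 gap 0.609 62.40185202565044
t 10.35 tcp over shoulder 44.1 lateral mm [-0.4  1.5  0. ] tilt 0.002 q6 0.75 Fax -3.3 F [7.3 5.4 0.3] Mz -0.52 gap 0.604 63.06645316304639
```

```bash
sed -i 's/"F",np.round(s\["force"\],1),"Mz"/"Ftool",np.round(C.T@s["force"],1),"Mz"/' h.py
python3 -m handwheel '[{"grip":255,"x":0,"y":0,"z":0.1,"ax":0,"ay":0,"az":0},{"grip":255,"x":0,"y":0,"z":0,"ax":0,"ay":0,"az":0}]' >/dev/null
python3 -c "
from h import *
incap()"
```

```text
t 10.6 tcp over shoulder 43.7 lateral mm [-0.5  1.6  0. ] tilt 0.002 q6 0.75 Fax 5.1 Ftool [ 2.3  5.2 -5.1] Mz -0.5 gap 0.608 63.9646012801677
```

Run:
```python
from ov import *
overlay("scene","pics/g.png")
```

```text
(no output)
```

View pics/g.png

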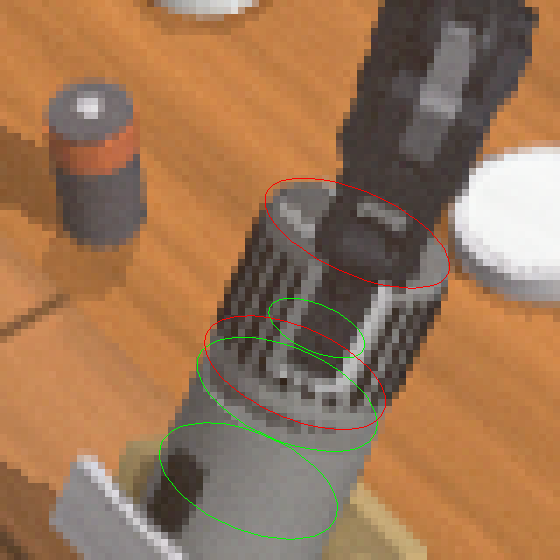

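The cap sits square on the red outline. The seam with the barrel is hard to see here, so I'll find the mouth numerically from a brightness profile along the axis.

Run:
```python
from h import *
from scipy.ndimage import map_coordinates
im=np.mean([vision.read_camera("scene").mean(2) for _ in range(3)],0)
o=M["scene"]["T"][:3,3]
v=o-SH; v-=v@ZD*ZD; v/=np.linalg.norm(v); w=np.cross(ZD,v)
hs=np.arange(-10,22,1.0)
print("h",hs.astype(int).tolist())
for a in (-50,-30,-10,10,30,50):
    r=np.cos(np.radians(a))*v+np.sin(np.radians(a))*w
    P=[proj("scene",SH+h/1000*ZD+.0265*r) for h in hs]
    u=np.array(P); print(a,map_coordinates(im,[u[:,1],u[:,0]],order=1).astype(int).tolist())
```

```text
h [-10, -9, -8, -7, -6, -5, -4, -3, -2, -1, 0, 1, 2, 3, 4, 5, 6, 7, 8, 9, 10, 11, 12, 13, 14, 15, 16, 17, 18, 19, 20, 21]
-50 [93, 94, 94, 94, 94, 93, 92, 91, 90, 97, 110, 112, 104, 92, 86, 82, 81, 82, 85, 89, 93, 94, 94, 88, 77, 65, 55, 55, 58, 55, 52, 48]
-30 [107, 107, 106, 106, 106, 107, 106, 104, 102, 111, 123, 124, 110, 97, 87, 79, 81, 87, 94, 100, 104, 102, 98, 93, 89, 86, 84, 82, 76, 75, 75, 77]
-10 [124, 124, 123, 123, 122, 122, 122, 122, 124, 126, 126, 126, 124, 115, 103, 95, 89, 96, 112, 124, 127, 130, 119, 106, 97, 88, 88, 106, 129, 135, 137, 129]
10 [133, 134, 134, 134, 134, 134, 134, 134, 133, 131, 129, 128, 126, 119, 107, 97, 91, 100, 117, 130, 137, 142, 136, 129, 110, 85, 74, 87, 108, 122, 129, 115]
30 [138, 138, 138, 138, 138, 138, 138, 138, 136, 133, 130, 129, 127, 127, 127, 121, 111, 107, 118, 129, 134, 139, 130, 121, 116, 110, 111, 124, 130, 145, 158, 166]
50 [134, 134, 133, 133, 134, 135, 134, 133, 132, 129, 127, 126, 124, 126, 126, 127, 128, 130, 132, 133, 134, 134, 132, 126, 120, 117, 125, 127, 112, 97, 94, 104]
```

The mouth is still about 8 mm up, but the torque is −0.5 N·m and the height is 0.7 mm lower. That suggests the lugs have just entered the gaps and are jammed against the far wall. I'll back off a little and press.

```bash
python3 -m handwheel '[{"grip":255,"x":0,"y":0,"z":0,"ax":0,"ay":0,"az":0.1},{"grip":255,"x":0,"y":0,"z":0,"ax":0,"ay":0,"az":0}]' >/dev/null
python3 -c "
from h import *
incap()"
python3 -m handwheel '[{"grip":255,"x":0,"y":0,"z":0.1,"ax":0,"ay":0,"az":0.03},{"grip":255,"x":0,"y":0,"z":0,"ax":0,"ay":0,"az":0}]' >/dev/null
python3 -c "
from h import *
incap()"
```

```text
t 11.05 tcp over shoulder 42.9 lateral mm [-0.2  0.5 -0. ] tilt 0.001 q6 0.84 Fax -0.3 Ftool [1.3 4.4 0.3] Mz -0.1 gap 0.604 63.47961850930005
t 11.3 tcp over shoulder 41.8 lateral mm [-0.3  0.2 -0. ] tilt 0.001 q6 0.87 Fax -1.0 Ftool [-0.1  3.5  1. ] Mz -0.04 gap 0.605 63.48187294090167
```

It's going down freely now (mouth about 6 mm), so I'll keep pressing gently.

```bash
python3 -m handwheel '[{"grip":255,"x":0,"y":0.02,"z":0.1,"ax":0,"ay":0,"az":0},{"grip":255,"x":0,"y":0,"z":0,"ax":0,"ay":0,"az":0}]' >/dev/null
python3 -c "
from h import *
incap()"
python3 -m handwheel '[{"grip":255,"x":0,"y":0.02,"z":0.1,"ax":0,"ay":0,"az":0},{"grip":255,"x":0,"y":0,"z":0,"ax":0,"ay":0,"az":0}]' >/dev/null
python3 -c "
from h import *
incap()"
```

```text
t 11.55 tcp over shoulder 40.8 lateral mm [-0.3  0.3 -0. ] tilt 0.001 q6 0.87 Fax -0.6 Ftool [0.3 2.7 0.6] Mz -0.09 gap 0.602 63.47932653268799
t 11.8 tcp over shoulder 39.8 lateral mm [-0.2  0.3 -0. ] tilt 0.002 q6 0.87 Fax -0.1 Ftool [0.7 1.5 0.1] Mz -0.04 gap 0.608 63.486795709468424
```

```bash
python3 -m handwheel '[{"grip":255,"x":0,"y":0.01,"z":0.07,"ax":0,"ay":0,"az":0},{"grip":255,"x":0,"y":0,"z":0,"ax":0,"ay":0,"az":0}]' >/dev/null
python3 -c "
from h import *
incap()"
python3 -m handwheel '[{"grip":255,"x":0,"y":0,"z":0.07,"ax":0,"ay":0,"az":0},{"grip":255,"x":0,"y":0,"z":0,"ax":0,"ay":0,"az":0}]' >/dev/null
python3 -c "
from h import *
incap()"
```

```text
t 12.05 tcp over shoulder 39.4 lateral mm [-0.3  0.5 -0. ] tilt 0.002 q6 0.87 Fax 5.7 Ftool [ 1.5 -1.  -5.7] Mz 0.04 gap 0.605 63.91934512881562
t 12.3 tcp over shoulder 39.2 lateral mm [-0.4  0.6 -0. ] tilt 0.002 q6 0.87 Fax 13.2 Ftool [  1.4  -4.2 -13.2] Mz 0.03 gap 0.605 64.63887211633846
```

It bottomed at a mouth height of about 3.8 mm, which is the dropped state. Now I'll screw clockwise.

```bash
python3 -m handwheel '[{"grip":255,"x":0,"y":-0.03,"z":0,"ax":0,"ay":0,"az":0.1},{"grip":255,"x":0,"y":-0.01,"z":0.02,"ax":0,"ay":0,"az":0.1},{"grip":255,"x":0,"y":0,"z":0,"ax":0,"ay":0,"az":0}]' >/dev/null
python3 -c "
from h import *
incap()"
python3 -m handwheel '[{"grip":255,"x":0,"y":-0.01,"z":0.03,"ax":0,"ay":0,"az":0.1},{"grip":255,"x":0,"y":-0.01,"z":0.03,"ax":0,"ay":0,"az":0.1},{"grip":255,"x":0,"y":0,"z":0,"ax":0,"ay":0,"az":0}]' >/dev/null
python3 -c "
from h import *
incap()"
```

```text
t 12.68 tcp over shoulder 38.6 lateral mm [-0.5  0.4 -0. ] tilt 0.001 q6 1.08 Fax 5.8 Ftool [-0.  -0.4 -5.8] Mz -0.03 gap 0.607 64.05870908405632
t 13.05 tcp over shoulder 37.8 lateral mm [-0.3  0.1 -0. ] tilt 0.002 q6 1.27 Fax 5.4 Ftool [ 0.1 -0.1 -5.4] Mz -0.01 gap 0.604 64.0542947826907
```

```bash
python3 -m handwheel '[{"grip":255,"x":0,"y":-0.01,"z":0.035,"ax":0,"ay":0,"az":0.1},{"grip":255,"x":0,"y":-0.01,"z":0.035,"ax":0,"ay":0,"az":0.1},{"grip":255,"x":0,"y":-0.01,"z":0.035,"ax":0,"ay":0,"az":0.1},{"grip":255,"x":0,"y":0,"z":0,"ax":0,"ay":0,"az":0}]' >/dev/null
python3 -c "
from h import *
incap()"
python3 -m handwheel '[{"grip":255,"x":0,"y":-0.01,"z":0.035,"ax":0,"ay":0,"az":0.1},{"grip":255,"x":0,"y":-0.01,"z":0.035,"ax":0,"ay":0,"az":0.1},{"grip":255,"x":0,"y":0,"z":0,"ax":0,"ay":0,"az":0}]' >/dev/null
python3 -c "
from h import *
incap()"
```

```text
t 13.55 tcp over shoulder 36.6 lateral mm [-0.1 -0.1  0. ] tilt 0.001 q6 1.57 Fax 4.2 Ftool [ 2.2  0.3 -4.2] Mz 0.02 gap 0.604 63.90368171269074
t 13.93 tcp over shoulder 36.2 lateral mm [-0.1  0.   0. ] tilt 0.001 q6 1.77 Fax 5.7 Ftool [ 2.3 -0.1 -5.7] Mz -0.13 gap 0.607 63.89144337968901
```

```bash
python3 -m handwheel '[{"grip":255,"x":0.02,"y":-0.01,"z":0.02,"ax":0,"ay":0,"az":0.1},{"grip":255,"x":0,"y":-0.01,"z":0.02,"ax":0,"ay":0,"az":0.1},{"grip":255,"x":0,"y":0,"z":0,"ax":0,"ay":0,"az":0}]' >/dev/null
python3 -c "
from h import *
incap()"
python3 -m handwheel '[{"grip":255,"x":0,"y":-0.01,"z":0.03,"ax":0,"ay":0,"az":0.1},{"grip":255,"x":0,"y":-0.01,"z":0.03,"ax":0,"ay":0,"az":0.1},{"grip":255,"x":0,"y":0,"z":0,"ax":0,"ay":0,"az":0}]' >/dev/null
python3 -c "
from h import *
incap()"
```

```text
t 14.3 tcp over shoulder 36.1 lateral mm [ 0.4  0.2 -0. ] tilt 0.0 q6 1.97 Fax 7.6 Ftool [ 1.2 -1.2 -7.6] Mz -0.06 gap 0.604 64.08210782334208
t 14.68 tcp over shoulder 36.0 lateral mm [0.9 0.5 0. ] tilt 0.002 q6 2.17 Fax 9.5 Ftool [ 2.6 -0.6 -9.5] Mz -0.26 gap 0.604 64.30557494983077
```

```bash
python3 -m handwheel '[{"grip":255,"x":-0.02,"y":-0.02,"z":0,"ax":0,"ay":0,"az":0.1},{"grip":255,"x":-0.02,"y":-0.02,"z":0,"ax":0,"ay":0,"az":0.1},{"grip":255,"x":0,"y":0,"z":0,"ax":0,"ay":0,"az":0}]' >/dev/null
python3 -c "
from h import *
incap()"
python3 -m handwheel '[{"grip":255,"x":-0.02,"y":-0.01,"z":0.0,"ax":0,"ay":0,"az":0.1},{"grip":255,"x":-0.02,"y":-0.01,"z":0.0,"ax":0,"ay":0,"az":0.1},{"grip":255,"x":0,"y":0,"z":0,"ax":0,"ay":0,"az":0}]' >/dev/null
python3 -c "
from h import *
incap()"
```

```text
t 15.05 tcp over shoulder 36.0 lateral mm [ 1.  -0.1  0. ] tilt 0.002 q6 2.37 Fax 6.7 Ftool [ 5.7 -1.6 -6.7] Mz -0.43 gap 0.6 63.988694299478084
t 15.43 tcp over shoulder 36.0 lateral mm [ 0.6 -0.6  0. ] tilt 0.002 q6 2.57 Fax 5.8 Ftool [ 5.5 -3.4 -5.8] Mz -0.11 gap 0.606 63.99520078324713
```

Run:
```python
from ov import *
from scipy.ndimage import map_coordinates
im=np.mean([vision.read_camera("scene").mean(2) for _ in range(2)],0)
o=M["scene"]["T"][:3,3]
v=o-SH; v-=v@ZD*ZD; v/=np.linalg.norm(v); w=np.cross(ZD,v)
hs=np.arange(-10,16,1.0)
print("h",hs.astype(int).tolist())
for a in (-50,-30,-10,10,30,50):
    r=np.cos(np.radians(a))*v+np.sin(np.radians(a))*w
    u=np.array([proj("scene",SH+h/1000*ZD+.0265*r) for h in hs])
    print(a,map_coordinates(im,[u[:,1],u[:,0]],order=1).astype(int).tolist())
print(np.round(readout.state()["joints"],2),readout.state()["moment"],Ro.from_matrix(readout.state()["ee_rot"]).as_rotvec())
overlay("scene","pics/i.png")
```

```text
h [-10, -9, -8, -7, -6, -5, -4, -3, -2, -1, 0, 1, 2, 3, 4, 5, 6, 7, 8, 9, 10, 11, 12, 13, 14, 15]
-50 [95, 95, 95, 95, 95, 94, 92, 93, 95, 101, 111, 111, 105, 99, 96, 94, 92, 86, 76, 68, 65, 64, 62, 61, 65, 72]
-30 [106, 107, 106, 106, 106, 107, 108, 108, 106, 109, 111, 110, 107, 104, 101, 98, 89, 81, 74, 64, 56, 49, 44, 56, 61, 61]
-10 [125, 125, 124, 124, 124, 124, 124, 124, 126, 126, 125, 122, 119, 119, 120, 120, 120, 117, 115, 112, 108, 111, 115, 113, 107, 106]
10 [135, 135, 135, 135, 134, 135, 135, 135, 138, 141, 139, 137, 135, 135, 135, 134, 129, 122, 116, 112, 114, 113, 109, 111, 116, 120]
30 [141, 140, 140, 140, 140, 139, 140, 140, 139, 139, 139, 139, 140, 140, 141, 128, 104, 82, 71, 58, 59, 51, 53, 65, 71, 72]
50 [133, 133, 135, 136, 136, 136, 136, 135, 134, 133, 133, 133, 133, 130, 128, 121, 106, 91, 83, 82, 87, 86, 78, 76, 81, 87]
[-0.14 -0.41 -0.55  0.9   0.06  2.57] [ 0.88205865 -0.33931123  0.28691908] [2.84268182 0.64763391 0.76035928]
```

View pics/i.png

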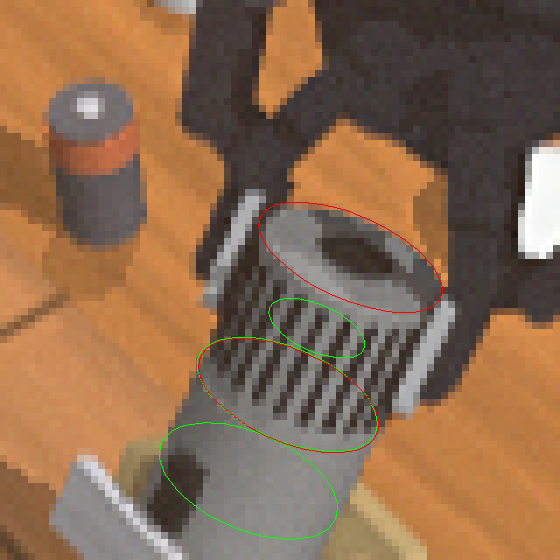

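The mouth now coincides with the shoulder in the overlay and no dark gap is left. I'll relax the side load, then twist a bit more to confirm it's tight.

```bash
python3 -m handwheel '[{"grip":255,"x":0.05,"y":-0.03,"z":0.03,"ax":0,"ay":0,"az":0},{"grip":255,"x":0,"y":0,"z":0,"ax":0,"ay":0,"az":0}]' >/dev/null
python3 -c "
from h import *
incap()"
python3 -m handwheel '[{"grip":255,"x":0,"y":-0.01,"z":0,"ax":0,"ay":0,"az":0.1},{"grip":255,"x":0,"y":-0.01,"z":0.0,"ax":0,"ay":0,"az":0.1},{"grip":255,"x":0,"y":0,"z":0,"ax":0,"ay":0,"az":0.1},{"grip":255,"x":0,"y":0,"z":0,"ax":0,"ay":0,"az":0}]' >/dev/null
python3 -c "
from h import *
incap()"
```

```text
t 15.82 tcp over shoulder 35.9 lateral mm [ 0.7 -0.7  0. ] tilt 0.001 q6 2.57 Fax 12.3 Ftool [  0.6  -2.4 -12.4] Mz -0.11 gap 0.605 64.74454500130378
t 16.32 tcp over shoulder 35.2 lateral mm [-1.9 -2.1  0. ] tilt 0.003 q6 2.87 Fax 19.8 Ftool [ -8.6  -7.1 -19.7] Mz 0.02 gap 0.605 66.08071855687456
```

```bash
python3 -m handwheel '[{"grip":255,"x":0,"y":0,"z":-0.1,"ax":0,"ay":0,"az":0},{"grip":255,"x":0,"y":0,"z":0,"ax":0,"ay":0,"az":0}]' >/dev/null
python3 -c "
from h import *
incap()"
python3 -m handwheel '[{"grip":0,"x":0,"y":0,"z":0,"ax":0,"ay":0,"az":0},{"grip":0,"x":0,"y":0,"z":0,"ax":0,"ay":0,"az":0},{"grip":0,"x":0,"y":0,"z":0,"ax":0,"ay":0,"az":0},{"grip":0,"x":0,"y":0,"z":0,"ax":0,"ay":0,"az":0},{"grip":0,"x":0,"y":0,"z":0,"ax":0,"ay":0,"az":0}]'
python3 - <<'E'
from ov import *
incap()
im=vision.read_camera("scene")[:,:,::-1]
cv2.imwrite("j_raw.png",im)
from scipy.ndimage import map_coordinates
im=im.mean(2)
o=M["scene"]["T"][:3,3]
v=o-SH; v-=v@ZD*ZD; v/=np.linalg.norm(v); w=np.cross(ZD,v)
hs=np.arange(-10,16,1.0)
for a in (-50,-30,-10,10,30,50):
    r=np.cos(np.radians(a))*v+np.sin(np.radians(a))*w
    u=np.array([proj("scene",SH+h/1000*ZD+.0265*r) for h in hs])
    print(a,map_coordinates(im,[u[:,1],u[:,0]],order=1).astype(int).tolist())
E
```

```text
t 16.57 tcp over shoulder 35.3 lateral mm [-2.  -2.1  0. ] tilt 0.003 q6 2.87 Fax 5.9 Ftool [-1.9 -6.2 -5.8] Mz 0.02 gap 0.601 64.6024808620862
time: 17.2
tcp_pos: [0.6382, 0.0575, 0.2091]
ee_rot: [[0.858, 0.12, 0.499], [0.146, -0.989, -0.015], [0.492, 0.085, -0.867]]
force: [0.3, -0.2, 0.5]
finger_gap: 0.998
finger_force: 0.0
t 17.2 tcp over shoulder 35.7 lateral mm [-1.2 -0.9  0. ] tilt 0.001 q6 2.88 Fax 0.3 Ftool [ 0.5  0.3 -0.3] Mz -0.02 gap 0.998 0.0
-50 [94, 92, 93, 92, 92, 94, 95, 93, 92, 98, 109, 118, 116, 111, 106, 98, 94, 91, 86, 81, 76, 67, 59, 58, 59, 61]
-30 [109, 108, 108, 107, 107, 106, 106, 105, 105, 114, 127, 129, 120, 110, 102, 94, 90, 88, 87, 83, 78, 70, 61, 65, 71, 76]
-10 [124, 124, 125, 124, 123, 122, 122, 122, 126, 131, 132, 126, 119, 118, 117, 116, 117, 118, 113, 107, 105, 109, 114, 114, 114, 116]
10 [137, 136, 135, 135, 135, 136, 136, 135, 136, 140, 138, 134, 132, 132, 131, 129, 121, 105, 84, 61, 59, 58, 63, 60, 55, 56]
30 [142, 141, 139, 139, 140, 139, 139, 139, 138, 138, 138, 139, 140, 140, 140, 125, 105, 90, 86, 85, 87, 84, 79, 79, 82, 82]
50 [135, 136, 137, 137, 135, 134, 134, 134, 135, 137, 139, 140, 142, 132, 126, 123, 123, 119, 108, 109, 113, 118, 115, 106, 107, 110]
```

```bash
python3 -m handwheel '[{"grip":0,"x":0.12,"y":0.09,"z":-1,"ax":0,"ay":0,"az":-0.16},{"grip":0,"x":0,"y":0,"z":-2,"ax":0,"ay":0,"az":-0.16},{"grip":0,"x":0,"y":0,"z":-3,"ax":0,"ay":0,"az":-0.16},{"grip":0,"x":0,"y":0,"z":-2,"ax":0,"ay":0,"az":-0.16},{"grip":0,"x":0,"y":0,"z":0,"ax":0,"ay":0,"az":-0.16},{"grip":0,"x":0,"y":0,"z":0,"ax":0,"ay":0,"az":-0.16},{"grip":0,"x":0,"y":0,"z":0,"ax":0,"ay":0,"az":-0.16}]' >/dev/null
python3 - <<'E'
from ov import *
incap()
s=vision.read_camera("scene")[:,:,::-1]; cv2.imwrite("k_raw.png",s)
x0,y0,w,k=215,205,57,10
big=cv2.resize(s[y0:y0+w,x0:x0+w],(w*k,w*k),interpolation=3)
def circ(c,z,r,col):
    a=np.cross(z,[0,1,0]);a/=np.linalg.norm(a);b=np.cross(z,a)
    p=[proj("scene",c+r*(np.cos(t)*a+np.sin(t)*b)) for t in np.linspace(0,2*np.pi,60)]
    cv2.polylines(big,[np.int32([((u-x0+.5)*k-.5,(v-y0+.5)*k-.5) for u,v in p])],True,col,1)
circ(SH+.046*ZD,ZD,.0265,(0,0,255));circ(SH,ZD,.0265,(0,255,0))
cv2.imwrite("pics/k.png",big)
E
```

```text
t 18.12 tcp over shoulder 115.8 lateral mm [ 0.2  0.1 -0. ] tilt 0.001 q6 1.74 Fax 0.1 Ftool [ 0.1 -0.4 -0.1] Mz -0.0 gap 1.002 0.0
```

View pics/k.png

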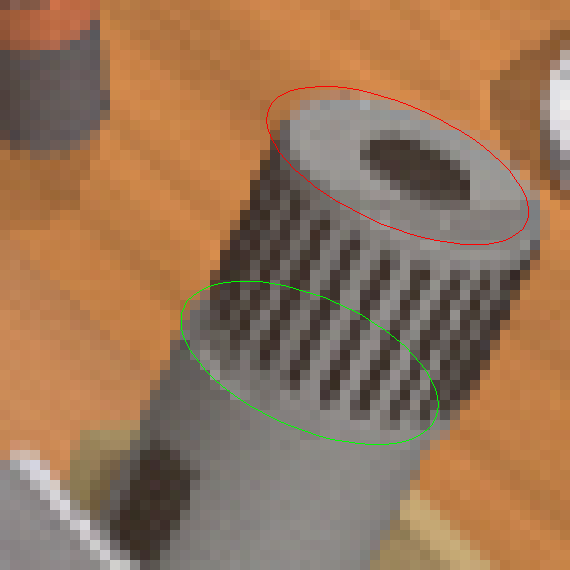

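The cap is seated, but about 2 mm off to the right: there's a shoulder crescent at the left, around (190,340), and its right edge at (455,415) overhangs. I'll regrip with the closing line along that offset so it centres the cap, then tighten.

```bash
python3 -m handwheel '[{"grip":0,"x":0,"y":0,"z":0,"ax":0,"ay":0,"az":-0.17},{"grip":0,"x":0,"y":0,"z":0,"ax":0,"ay":0,"az":-0.17},{"grip":0,"x":0,"y":0,"z":0,"ax":0,"ay":0,"az":-0.17},{"grip":0,"x":0,"y":0,"z":0,"ax":0,"ay":0,"az":-0.17},{"grip":0,"x":0,"y":0,"z":0,"ax":0,"ay":0,"az":-0.17},{"grip":0,"x":0,"y":0,"z":0,"ax":0,"ay":0,"az":-0.17},{"grip":0,"x":0,"y":0,"z":0,"ax":0,"ay":0,"az":-0.17},{"grip":0,"x":0,"y":0,"z":0,"ax":0,"ay":0,"az":-0.17},{"grip":0,"x":0,"y":0,"z":0,"ax":0,"ay":0,"az":-0.17},{"grip":0,"x":0,"y":0,"z":0,"ax":0,"ay":0,"az":-0.17},{"grip":0,"x":0,"y":0,"z":0,"ax":0,"ay":0,"az":-0.17},{"grip":0,"x":0,"y":0,"z":0,"ax":0,"ay":0,"az":-0.17},{"grip":0,"x":0,"y":0,"z":0,"ax":0,"ay":0,"az":0}]' >/dev/null
python3 - <<'E'
from h import *
r=np.array([-.48,.83,-.29]); r-=r@ZD*ZD; r/=np.linalg.norm(r)
incap(); delta(SH+.0008*r+.0357*ZD,z=-ZD); print(readout.state()["ee_rot"].T@r)
E
```

```text
t 19.8 tcp over shoulder 115.7 lateral mm [-0.1  0.1 -0. ] tilt 0.001 q6 -0.29 Fax -0.5 Ftool [1.1 0.3 0.5] Mz 0.04 gap 1.001 0.0
t 19.8 shift cm [0.04 0.06 8.  ] turn [-0.    -0.001 -0.   ] shift after turn [0.05 0.06 8.  ] q [-0.15 -0.54 -0.52  1.07  0.06 -0.29] F [-0.8  0.1 -1. ]
[4.18748363e-01 9.08102260e-01 3.05297326e-04]
```

```bash
python3 -m handwheel '[{"grip":0,"x":0.04,"y":0.06,"z":0,"ax":0,"ay":0,"az":0},{"grip":0,"x":0,"y":0,"z":3,"ax":0,"ay":0,"az":0},{"grip":0,"x":0,"y":0,"z":3,"ax":0,"ay":0,"az":0},{"grip":0,"x":0,"y":0,"z":1.5,"ax":0,"ay":0,"az":0},{"grip":0,"x":0,"y":0,"z":0.5,"ax":0,"ay":0,"az":0},{"grip":0,"x":0,"y":0,"z":0,"ax":0,"ay":0,"az":0}]' >/dev/null
python3 -c "
from h import *
incap()"
python3 -m handwheel '[{"grip":255,"x":0,"y":0,"z":0,"ax":0,"ay":0,"az":0},{"grip":255,"x":0,"y":0,"z":0,"ax":0,"ay":0,"az":0},{"grip":255,"x":0,"y":0,"z":0,"ax":0,"ay":0,"az":0},{"grip":255,"x":0,"y":0,"z":0,"ax":0,"ay":0,"az":0},{"grip":255,"x":0,"y":0,"z":0,"ax":0,"ay":0,"az":0}]' 60 >/dev/null
python3 -c "
from h import *
incap()"
```

```text
t 20.55 tcp over shoulder 36.1 lateral mm [ 0.1  0.7 -0. ] tilt 0.001 q6 -0.28 Fax -0.1 Ftool [ 0.3 -0.7  0.1] Mz -0.1 gap 1.0 0.0
t 21.18 tcp over shoulder 36.9 lateral mm [-0.5  2.   0. ] tilt 0.002 q6 -0.28 Fax 7.8 Ftool [ 0.9  8.  -7.8] Mz -0.25 gap 0.606 62.380505204200745
```

```bash
python3 -m handwheel '[{"grip":255,"x":0,"y":0,"z":0.05,"ax":0,"ay":0,"az":0.1},{"grip":255,"x":0,"y":0,"z":0,"ax":0,"ay":0,"az":0.1},{"grip":255,"x":0,"y":0,"z":0,"ax":0,"ay":0,"az":0}]' >/dev/null
python3 -c "
from h import *
incap()"
python3 -m handwheel '[{"grip":255,"x":0,"y":0,"z":0,"ax":0,"ay":0,"az":0.1},{"grip":255,"x":0,"y":0,"z":0,"ax":0,"ay":0,"az":0.1},{"grip":255,"x":0,"y":0,"z":0,"ax":0,"ay":0,"az":0}]' >/dev/null
python3 -c "
from h import *
incap()"
```

```text
t 21.55 tcp over shoulder 36.4 lateral mm [1.2 2.7 0. ] tilt 0.004 q6 -0.08 Fax 17.5 Ftool [ 10.3   7.5 -17.4] Mz 0.41 gap 0.604 68.32390384515747
t 21.93 tcp over shoulder 36.1 lateral mm [2.4 3.  0. ] tilt 0.006 q6 0.12 Fax 15.8 Ftool [ 13.6   8.2 -15.7] Mz 0.23 gap 0.602 67.05849150379322
```

The cap resists rotation (it's tight) but sits against one side. I'll loosen it slightly, let it centre, then retighten.

```bash
python3 -m handwheel '[{"grip":255,"x":0,"y":0,"z":-0.05,"ax":0,"ay":0,"az":-0.1},{"grip":255,"x":0,"y":0,"z":0,"ax":0,"ay":0,"az":-0.1},{"grip":255,"x":0,"y":0,"z":0,"ax":0,"ay":0,"az":-0.1},{"grip":255,"x":0,"y":0,"z":0,"ax":0,"ay":0,"az":-0.1},{"grip":255,"x":0,"y":0,"z":0,"ax":0,"ay":0,"az":0}]' >/dev/null
python3 -c "
from h import *
incap()"
python3 -m handwheel '[{"grip":255,"x":0,"y":0,"z":-0.03,"ax":0,"ay":0,"az":-0.1},{"grip":255,"x":0,"y":0,"z":-0.03,"ax":0,"ay":0,"az":-0.1},{"grip":255,"x":0,"y":0,"z":-0.03,"ax":0,"ay":0,"az":-0.1},{"grip":255,"x":0,"y":0,"z":0,"ax":0,"ay":0,"az":0}]' >/dev/null
python3 -c "
from h import *
incap()"
```

```text
t 22.55 tcp over shoulder 36.2 lateral mm [-0.5  1.3  0. ] tilt 0.001 q6 -0.29 Fax -2.6 Ftool [-4.   4.3  2.6] Mz 1.47 gap 0.605 67.6291730068624
t 23.05 tcp over shoulder 36.3 lateral mm [-0.7  0.6  0. ] tilt 0.001 q6 -0.58 Fax -13.4 Ftool [-9.5 -1.5 13.4] Mz 0.41 gap 0.602 66.46922546206042
```

```bash
python3 -m handwheel '[{"grip":255,"x":0,"y":0,"z":0.17,"ax":0,"ay":0,"az":0},{"grip":255,"x":0,"y":0,"z":0,"ax":0,"ay":0,"az":0}]' >/dev/null
python3 -c "
from h import *
incap()"
python3 -m handwheel '[{"grip":255,"x":0,"y":0,"z":0,"ax":0,"ay":0,"az":0.1},{"grip":255,"x":0,"y":0,"z":0,"ax":0,"ay":0,"az":0.1},{"grip":255,"x":0,"y":0,"z":0,"ax":0,"ay":0,"az":0}]' >/dev/null
python3 -c "
from h import *
incap()"
python3 -m handwheel '[{"grip":255,"x":0,"y":0,"z":0,"ax":0,"ay":0,"az":0.1},{"grip":255,"x":0,"y":0,"z":0,"ax":0,"ay":0,"az":0.1},{"grip":255,"x":0,"y":0,"z":0,"ax":0,"ay":0,"az":0}]' >/dev/null
python3 -c "
from h import *
incap()"
```

```text
t 23.3 tcp over shoulder 36.2 lateral mm [-0.8  0.6  0. ] tilt 0.0 q6 -0.58 Fax 9.2 Ftool [ 1.   2.7 -9.2] Mz 0.51 gap 0.603 69.13776063825935
t 23.68 tcp over shoulder 36.2 lateral mm [-1.7  0.8  0. ] tilt 0.003 q6 -0.38 Fax 2.1 Ftool [-6.2  3.7 -2.1] Mz -0.42 gap 0.602 67.97000669175759
t 24.05 tcp over shoulder 36.2 lateral mm [-0.6  1.2  0. ] tilt 0.001 q6 -0.18 Fax 9.8 Ftool [ 1.1  4.3 -9.8] Mz 0.36 gap 0.601 68.62781542120501
```

Swinging the axial load from −13 to +9 N moved it only 0.1 mm, so the cap is drawn home with no slack. I'll unload, release and retreat.

```bash
python3 -m handwheel '[{"grip":255,"x":0,"y":0.05,"z":-0.07,"ax":0,"ay":0,"az":0},{"grip":0,"x":0,"y":0,"z":0,"ax":0,"ay":0,"az":0},{"grip":0,"x":0,"y":0,"z":0,"ax":0,"ay":0,"az":0},{"grip":0,"x":0,"y":0,"z":0,"ax":0,"ay":0,"az":0},{"grip":0,"x":0,"y":0,"z":0,"ax":0,"ay":0,"az":0},{"grip":0,"x":0,"y":0,"z":-1,"ax":0,"ay":0,"az":0},{"grip":0,"x":0,"y":0,"z":-3,"ax":0,"ay":0,"az":0},{"grip":0,"x":0,"y":0,"z":-4,"ax":0,"ay":0,"az":0},{"grip":0,"x":0,"y":0,"z":-4,"ax":0,"ay":0,"az":0},{"grip":0,"x":0,"y":0,"z":0,"ax":0,"ay":0,"az":0}]' >/dev/null
cat > fit.py <<'E'
from h import *
import cv2
def disc(im):
    u,v=proj("scene",SH+.046*ZD); u=int(u);v=int(v)
    g=im[v-9:v+10,u-11:u+12].astype(float).mean(2); w=np.clip(95-g,0,45)
    yy,xx=np.mgrid[v-9:v+10,u-11:u+12]
    # keep blob nearest centre
    n,l,st,ce=cv2.connectedComponentsWithStats((g<85).astype(np.uint8)); 
    k=1+np.argmin(np.hypot(ce[1:,0]-11,ce[1:,1]-9)); m=cv2.dilate((l==k).astype(np.uint8),np.ones((3,3)))*w
    d=np.array([(m*xx).sum()/m.sum(),(m*yy).sum()/m.sum()]); p=np.array(proj("scene",SH+.046*ZD))
    ax=np.array(proj("scene",SH+.056*ZD))-p; s=np.linalg.norm(ax)/10; ax/=np.linalg.norm(ax); pe=np.array([-ax[1],ax[0]])
    print("n",st[k,4],"disc",d.round(2),"along mm",round(float((d-p)@ax/s),2),"perp px",round(float((d-p)@pe),2),"px/mm axial",round(float(s),2))
E
python3 - <<'E'
from fit import *
incap()
disc(cv2.imread("k_raw.png"))
im=vision.read_camera("scene")[:,:,::-1]; cv2.imwrite("m_raw.png",im); disc(im)
from scipy.ndimage import map_coordinates
# tip bias on first picture: bright white disc centroid
s=cv2.imread("scene_raw.png").astype(float); p=np.array(proj("scene",TIP)); u,v=p.astype(int)
g=s[v-7:v+8,u-8:u+9]; sat=g.min(2); m=(g.mean(2)>185)|((g[:,:,2]-g[:,:,0])>70)*((g[:,:,2])>150)
yy,xx=np.nonzero(m); c=np.array([xx.mean()+u-8,yy.mean()+v-7]); ax=np.array(proj("scene",TIP+.01*ZD))-p; sc=np.linalg.norm(ax)/10; ax/=np.linalg.norm(ax)
print("tip disc",m.sum(),c,"along mm",(c-p)@ax/sc,"perp px",(c-p)@np.array([-ax[1],ax[0]]))
E
```

```text
t 25.3 tcp over shoulder 160.0 lateral mm [-2.6  1.   0. ] tilt 0.006 q6 -0.2 Fax -0.9 Ftool [-0.6  0.4  0.9] Mz 0.06 gap 0.997 0.0
n 40 disc [256.35 221.38] along mm 0.77 perp px 1.93 px/mm axial 0.48
n 41 disc [255.37 221.15] along mm 0.37 perp px 0.94 px/mm axial 0.48
tip disc 145 [250.37931034 228.57931034] along mm 5.848033150388652 perp px -0.5861882466111286
```

The cap top now sits within about 0.4 mm axially and 1 mm sideways of the home position, the hand is clear, and nothing else was touched. Handing in.

```bash
python3 -c "
from rig import ticket
print(ticket.close_job())"
```

```text
the job is handed in; nothing more can be done
None
```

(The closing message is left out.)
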